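# Park a sample jar at the top of its sloped gutter and shut the keeper

## Task

Two sloped gutters stand on the lab bench, one with a wide jar and one with a slim bottle lying at its low end. With your fingertips only, never pinching or lifting anything, push the wide jar up its gutter over the crest until it lies in the dip against the end stop, where it cannot roll back, and then push that gutter's keeper bar shut across the lane behind it. Leave the slim bottle, the other gutter's keeper and everything else on the bench as they are.

Things in the scene. Friction and masses are not known exactly. Their poses are not given: they have to be found in the camera images.
- gutterA: the fixed aluminium gutter that holds the wide jar (mm): base 250 x 112; origin at the centre of its underside, x uphill along it, y to the left looking uphill, z up. Lane 86 wide between low walls (12 above its floor, outer faces at y = -48, +48). Floor 16 high at x = -120; a rod across the low end (x = -110, top 30 high) keeps things in
- gutterA_crest (a point): middle of the crest of gutterA's lane floor, at gutter x = 30, 37 mm high. The floor rises straight (8 degrees) up to here, then dips (11 degrees) to the end stop. On the crest the jar's axis is 69 mm high
- gutterA_stop (a point): foot of the upright end stop plate of gutterA, where the lane floor meets its near face, at gutter x = 90, 25 mm high; the plate is 8 mm thick, its top 81 mm high. Parked in the dip against the stop, the jar's axis is at gutter x = 58, 64 mm high
- jar_center (a point): centre, on the axis, of the wide white jar with blue screw lid: diameter 64 mm (lid 60), 78 long, about 0.16 kg, smooth, lying across the lane (y = its roll axis, lid at +y). At first it rests against the low rod, axis at gutter x = -86, 53 high. It rolls freely and rolls back down if let go before the crest
- keeperA (a joint): gutterA: angle (rad) of that gutter's keeper bar: 0 = shut, at its end stop, the bar straight across the lane; at 1.57 it points downhill (-x) beside the lane, above that also outwards (+y). At angle q the pin is at gutter x = 16 - 80 sin q, y = 56 - 80 cos q (mm). Light friction (1 N at the pin), stays where left; range 0 to 2.4; starts at 1.6 to 2.1
- keeperA_pin (a point): on the axis of the upright black pin (diameter 12 mm, 58 to 94 high) on gutterA's keeper, this point 80 high. The pin stands near the free end, 80 from the pivot, of a level steel bar, 7 wide, 82 long, 58 to 68 high, that swings about an upright pivot at gutter x = 16, y = 56 (post diameter 16, 70 high)
- gutterB: the second gutter, the same as gutterA in every size and in its axes, with the slim bottle and its own keeper; to be left alone
- slim_center (a point): near the middle of the slim white bottle (body diameter 44 mm, 58 long, narrow neck and cap of diameter 24, 80 long over all) lying across gutterB at its low end, axis about 43 high; to be left alone
- keeperB (a joint): gutterB's keeper angle (rad), read as that of keeperA; starts at 1.6 to 2.1; to be left as it is
- keeperB_pin (a point): the pin of gutterB's keeper, as keeperA_pin; to be left alone
- loose_lid: loose blue jar lid lying flat, diameter 38, height 18, between the low ends of the gutters; origin at the centre of its underside (mm); to be left alone
- tape_roll: green tape roll lying flat, diameter 68, height 22, between the high ends of the gutters; origin at the centre of its underside (mm); to be left alone
- beaker: clear beaker, diameter 64, height 85, to the left; origin at the centre of its underside (mm); to be left alone
- dishes: stack of three round lidded dishes, one solid piece, diameter 90, height 45, to the left; origin at the centre of its underside (mm); to be left alone
- reagent: glass reagent bottle with blue cap, diameter 70, height 140, to the right; origin at the centre of its underside (mm); to be left alone
- pot: small white pot with blue lid, standing, diameter 52, height 60, to the right; origin at the centre of its underside (mm); to be left alone
Not all that is in view belongs to the job. What is shaped like the part that bears jar_center but orange or purple is not meant.

How it is judged:
By the outcome, as a careful person would: the job done as asked, in the order asked, and still so for the second after the job is handed in, with the robot touching nothing.
It also fails if it takes over 54 s, if anything falls off the work surface, if the arm or the gripper's body presses on something with over 40 N, if the wrist force passes 120 N, or if a joint passes its speed limit or range.

## Robot

A 6-joint arm with a two-finger parallel gripper is mounted at the origin on the work surface. World frame = base frame: x ahead of the robot, y to its left, z up, the work surface at z = 0. Lengths are in m, angles in rad, forces in N, time in s.
With the tool pointing down it reaches from about 0.4 to 0.825 m from the base axis. Payload 7 kg.
Tool frame: the origin (TCP) lies between the finger pads; the fingertips stand 11 mm ahead of it and the grasp point (between the pads) lies 8 mm behind it (arm.tips_ahead is the distance from the TCP to the fingertips, in m); z points along the fingers, x is the direction in which the jaws open and shut, and the axes are right-handed (so a half turn about z gives the same grasp; the last joint's range is limited). The gripper opens to 88 mm and grips with 3 to 60 N. Pads are 19 mm wide; open, the fingers measure 130 mm over their backs; the gripper's body (78 mm by 193 mm) begins 47 mm behind the grasp point.
Start: joints at [1.533, 0.359, 0.012, 0, -1.224, -0.288], TCP at [0.216, 0.639, 0.238] pointing down, gripper open.
Joint ranges: [-3.07, 3.07], [-1.43, 2.12], [-1.02, 1.25], [-3.03, 1.67], [-3.05, -0], [-3.03, 3.03]. Speed limits (rad/s): [2.39, 2.39, 3.01, 3.14, 3.14, 3.14].

## Interface

Orientations are given as [roll, pitch, yaw] about the fixed x, y, z axes, in that order (R = Rz(yaw) Ry(pitch) Rx(roll)).
In Python, from station import arm, optics, finder gives the robot as it stands. The module is installed in compiled form; this text tells all that it offers.
- The arm moves only by the tool apply_moves, never from a script. Its argument "increments" is one flat list of numbers, 6 for each row, row after row: the shift along the world's x, y, z in m, then the turn, a rotation vector about the world's x, y, z in rad. In form: [tx, ty, tz, rx, ry, rz, tx, ty, tz, rx, ry, rz, ...]. A call has 1 to 20 rows; each row shifts and turns the pose as measured when the row begins; what a row does not reach is not made up. A row lasts 1/12 s, in which the tool goes at most 41.7 mm and 7.16 degrees, less where a joint would pass 70% of its speed; a pose out of reach is approached as far as the arm can. A call with a gripper value outside its range is refused whole. "hand" is the closure, from 0 (fully open) to 1 (shut), set as the call begins (left out, the last holds). The fingers move at their own pace and stop on an object; "force" is the grip in N (left out, the last holds). Time passes only in rows, so rows that do not move let the fingers close. It gives the time, the measured TCP pose, the force and the opening at its end, in the units of the state.
- arm.get_state(): the state, without advancing time (a new reading comes with each control period).
- optics.grab_frame(name): name is "side" or "top"; returns the picture (480x640x3 uint8, red, green, blue); there is no depth.
- optics.camera_model(name): a dict with "fx", "fy", "cx", "cy" (pixels), "world_to_cam" (4x4, takes a point from world to camera coordinates). Camera axes: x right, y up, looking along -z (the intrinsics and any distortion apply to the point x, -y, -z); pixel columns grow to the right and rows downward; lengths in m; the calibration is good to about 2 mm. A picture is of the moment at which its call begins. camera_model takes no time and is no camera call.
- arm.job_done(): hands the job in, once; it reports no verdict.
Trained networks look in the newest picture that a camera, given by its name, has taken for a name from the list of things; names that differ only in an ending like _2 or _b are one class to them, and where a whole thing is asked for, a point or a joint stands for the part that bears it (a point fixed in the world has none). Each returns a list of dicts, best first, with "conf" (0 to 1); they miss things now and then, are a little off and sometimes report something else, mostly with a low value. They report only what shows in the picture. A call takes as long as a camera call. They do not tell look-alikes from the thing itself.
- finder.find_in(camera, name): "box" ([left, top, right, bottom] in pixels, round what is visible of it).
- finder.landmark_of(camera, name): "point" ([column, row] in pixels: a listed point, or the origin of a listed thing).
The state is a dict: "t": time; "q": joint angles; "qd": joint speeds; "joint_efforts": joint torques, N m; "eef_pos": TCP position; "ee_rot": TCP orientation; "force": force on the tool from outside, world axes, zero at the start; "moment": the same for the moment, N m; "width": finger opening in m.
Only numpy, scipy, OpenCV 4.12 (cv2) and the standard library are available. Lean on these libraries where they do the work, as an engineer would, in place of code of your own. Each camera call takes 0.05 s, during which the arm holds its last target. There are 200 camera calls.

## Working session

There is one attempt and no reset: what is moved stays moved. The work goes in short steps, Python scripts to look and compute and a tool call to move; the robot and the scene stay as the last step left them, time stands still between calls to the robot, and variables do not carry over. Pictures are saved under pics/ and viewed, about 8 in all and at most 12, crops included, and the job is handed in when it is done.

Besides the shell and the picture viewer there is one more tool, called after "Request:" as name(argument=value, ...) on one line, values as JSON. apply_moves: Moves the arm, as the interface text tells. Its arguments: {"type":"object","properties":{"increments":{"type":"array"},"hand":{"type":"number"},"force":{"type":"number"}},"required":["increments"]}

```bash
mkdir -p pics; cat > h.py <<'E'
import numpy as np, cv2
from station import arm, optics, finder
def grab(n,f):
    im=optics.grab_frame(n); cv2.imwrite('pics/'+f,cv2.cvtColor(im,cv2.COLOR_RGB2BGR)); return im
def ray(n,p):
    m=optics.camera_model(n); T=np.linalg.inv(np.array(m['world_to_cam']))
    d=np.array([(p[0]-m['cx'])/m['fx'],-(p[1]-m['cy'])/m['fy'],-1.])
    return T[:3,3],T[:3,:3]@d
def atz(n,p,z):
    o,d=ray(n,p); return o+d*(z-o[2])/d[2]
def proj(n,P):
    m=optics.camera_model(n); c=np.array(m['world_to_cam'])@np.append(P,1)
    return np.array([m['cx']+m['fx']*c[0]/-c[2], m['cy']+m['fy']*c[1]/c[2]])
E
python3 - <<'E'
from h import *
a=grab('top','t0.png');b=grab('side','s0.png')
print({k:v for k,v in optics.camera_model('top').items()})
print(optics.camera_model('side').keys(), np.linalg.inv(optics.camera_model('side')['world_to_cam'])[:3,3])
Z=dict(gutterA=0,gutterA_crest=.037,gutterA_stop=.025,jar_center=.053,keeperA_pin=.08,gutterB=0,slim_center=.043,keeperB_pin=.08,tape_roll=0,loose_lid=0)
for n,z in Z.items():
  for c in('top','side'):
    for r in finder.landmark_of(c,n)[:3]: print(n,c,round(r['conf'],2),np.round(r['point']),atz(c,r['point'],z).round(3))
print(arm.get_state())
E
```

```text
{'fx': 592.6733858698577, 'fy': 592.6733858698577, 'cx': 322.3376912123976, 'cy': 228.51945336323985, 'world_to_cam': array([[-0.01013903, -0.99994033, -0.00406747,  0.00276408],
       [ 0.99853448, -0.01034086,  0.05312206, -0.42468518],
       [-0.05316095, -0.0035229 ,  0.99857974, -1.63315419],
       [ 0.        ,  0.        ,  0.        ,  1.        ]])}
dict_keys(['fx', 'fy', 'cx', 'cy', 'world_to_cam']) [-0.14078373 -0.80375603  0.77489073]
gutterA top 0.71 [255. 189.] [0.538 0.187 0.   ]
gutterA side 0.87 [308. 222.] [0.545 0.192 0.   ]
gutterA_crest top 0.8 [253. 180.] [0.559 0.186 0.037]
gutterA_crest top 0.56 [340. 202.] [ 0.495 -0.05   0.037]
gutterA_crest side 0.73 [315. 211.] [0.561 0.179 0.037]
gutterA_stop top 0.62 [252. 158.] [0.623 0.19  0.025]
gutterA_stop side 0.84 [333. 204.] [0.636 0.192 0.025]
gutterA_stop side 0.65 [280. 216.] [0.475 0.231 0.025]
jar_center top 0.93 [252. 217.] [0.456 0.188 0.053]
jar_center top 0.88 [208. 324.] [0.17  0.306 0.053]
jar_center top 0.81 [240. 274.] [0.301 0.222 0.053]
jar_center side 0.96 [283. 217.] [0.458 0.186 0.053]
jar_ce
[... 979 characters left out ...]
 0.55 [316. 211.] [0.598 0.224 0.   ]
{'t': 1.1, 'q': array([ 1.53309256e+00,  3.58552720e-01,  1.18613521e-02,  1.47995555e-05,
       -1.22406931e+00, -2.88126740e-01]), 'qd': array([ 1.83817478e-03, -6.60900324e-05, -7.81941256e-04, -1.43373794e-04,
       -1.34864222e-06, -1.87012253e-03]), 'joint_efforts': array([-9.66105908e-04, -5.82405603e+01,  2.93305600e+01,  7.00268582e+00,
        1.23687179e-02, -3.70021121e-05]), 'eef_pos': array([0.21606277, 0.63945392, 0.23757766]), 'ee_rot': array([-3.14158944e+00,  3.81372509e-05, -1.89662180e+00]), 'force': array([-0.11997086, -0.14670404,  0.40412691]), 'moment': array([-0.02150457, -0.03356975, -0.01010173]), 'width': 0.0880325654018904}
```

View pics/t0.png

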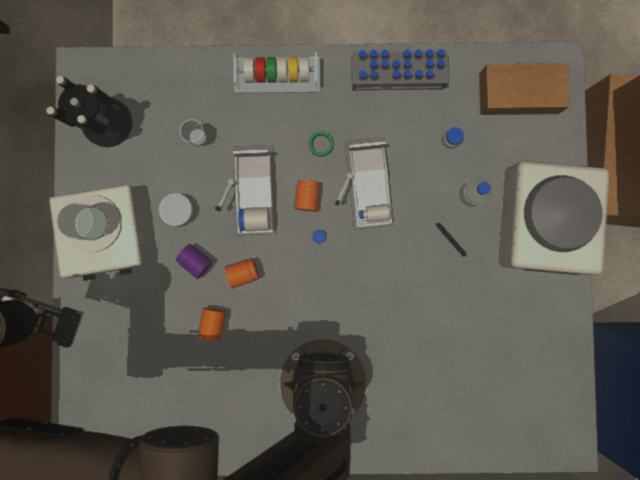

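View pics/s0.png

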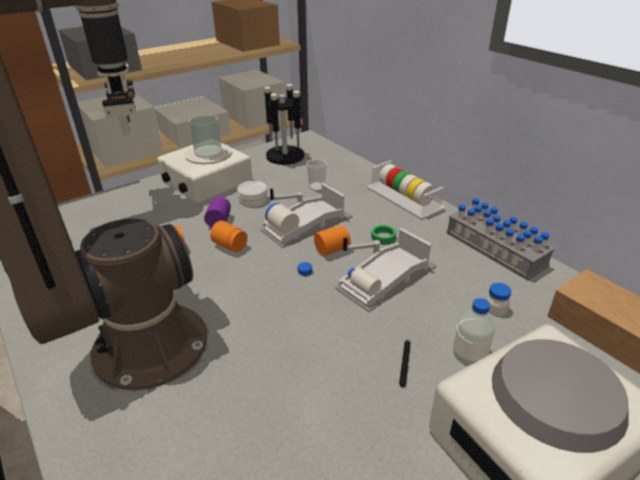

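The wide jar (white, blue lid) is in the left gutter, top px (252,217), side px (283,217). The look-alikes are orange at top (240,273), (211,323) and (307,195), and purple at (193,261). I'll confirm with one enlarged crop that has a model overlay.

```bash
cat > ov.py <<'E'
from h import *
def G(c,yaw,p):
    x,y,z=p; return np.array([c[0]+x*np.cos(yaw)-y*np.sin(yaw),c[1]+x*np.sin(yaw)+y*np.cos(yaw),z])
def overlay(cx,cy,yaw,q,jx,jz,out,new=True):
    S=[]
    for n,(u0,v0,w,h) in dict(top=(195,135,100,120),side=(245,165,110,90)).items():
        im=cv2.cvtColor(optics.grab_frame(n),cv2.COLOR_RGB2BGR); k=600/h*.66
        k=5 if n=='top' else 5*100/110*0+ (390/110)
        A=np.float32([[k,0,-u0*k],[0,k,-v0*k]]); o=cv2.warpAffine(im,A,(int(w*k),600 if n=='top' else 600),flags=cv2.INTER_CUBIC)
        def L(P,col):
            pts=np.array([(proj(n,G((cx,cy),yaw,np.array(p)/1e3))-[u0,v0]+.5)*k for p in P],np.int32); cv2.polylines(o,[pts],False,col,1,cv2.LINE_AA)
        L([(-125,-56,0),(125,-56,0),(125,56,0),(-125,56,0),(-125,-56,0)],(0,255,0))
        L([(90,-48,81),(98,-48,81),(98,48,81),(90,48,81),(90,-48,81)],(0,255,255))
        for s in(-48,48): L([(-120,s,28),(30,s,49),(90,s,37)],(255,0,255))
        L([(jx,-39,jz),(jx,39,jz)],(0,0,255))
        pin=(16-80*np.sin(q),56-80*np.cos(q),80)
        L([(16,56,68),(pin[0],pin[1],68)],(255,128,0)); L([pin[:2]+(58,),pin[:2]+(94,)],(0,0,255))
        S.append(o)
    cv2.imwrite('pics/'+out,np.hstack(S)[:600,:800])
E
python3 - <<'E'
from ov import *
overlay(.5415,.1895,.02,1.9,-86,53,'o1.png')
E
```

```text
(no output)
```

View pics/o1.png

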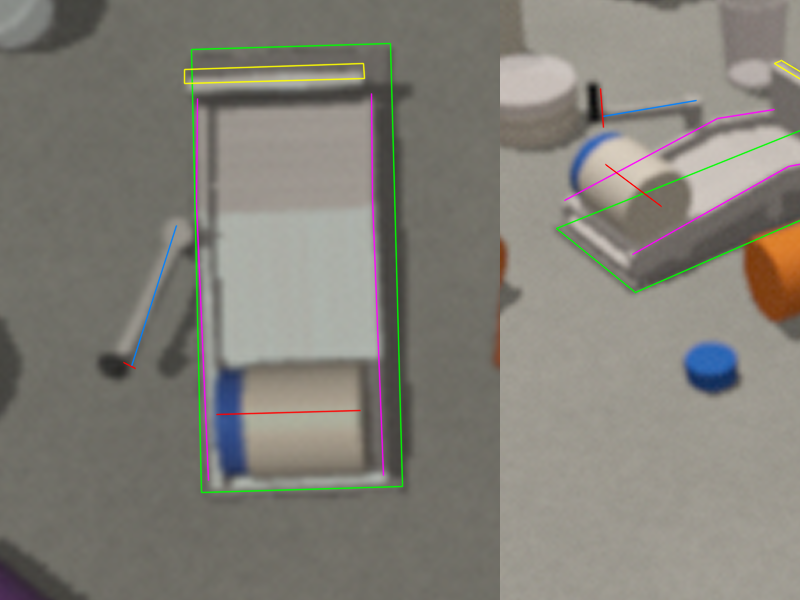

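Crop shows the white jar with its blue lid at crop (217–362, 419), so the target is confirmed. The pin is at crop (115,365), giving q≈1.97. The gutter fit is centre ≈(0.5385, 0.190), yaw 0.02. Next I move above the low end.

Request:
apply_moves(increments=[0.0123,-0.0327,0,0,0,0.0247,0.0123,-0.0327,0,0,0,0.0247,0.0123,-0.0327,0,0,0,0.0247,0.0123,-0.0327,0,0,0,0.0247,0.0123,-0.0327,0,0,0,0.0247,0.0123,-0.0327,0,0,0,0.0247,0.0123,-0.0327,0,0,0,0.0247,0.0123,-0.0327,0,0,0,0.0247,0.0123,-0.0327,0,0,0,0.0247,0.0123,-0.0327,0,0,0,0.0247,0.0123,-0.0327,0,0,0,0.0247,0.0123,-0.0327,0,0,0,0.0247,0.0123,-0.0327,0,0,0,0.0247,0.0123,-0.0327,0,0,0,0.0247,0,0,0,0,0,0], hand=0.77, force=10)

```text
t: 2.45
eef_pos: [0.39, 0.1616, 0.2367]
ee_rot: [-3.137, 0.004, -1.527]
force: [0.7, -0.3, 0.2]
width: 0.02
```

Request:
apply_moves(increments=[0,0.01,0,-0.004,-0.004,-0.012,-0.002,0.01,0,0,0,-0.012,0,0,-0.03,0,0,0,0,0,-0.03,0,0,0,0,0,-0.03,0,0,0,0,0,-0.03,0,0,0,0,0,-0.02,0,0,0,0,0,-0.01,0,0,0,0,0,0,0,0,0])

```text
t: 3.2
eef_pos: [0.3905, 0.1811, 0.086]
ee_rot: [-3.122, 0.01, -1.56]
force: [-1.0, -0.4, -0.7]
width: 0.0201
```

```bash
python3 - <<'E'
from ov import *
s=arm.get_state();print(s['eef_pos'],s['ee_rot'],s['force'])
overlay(.5385,.190,.02,1.97,-86,53,'o2.png')
E
```

```text
[0.39045568 0.18106837 0.08597253] [-3.12220261  0.00986809 -1.560037  ] [-0.97028891 -0.40125821 -0.70237605]
```

View pics/o2.png

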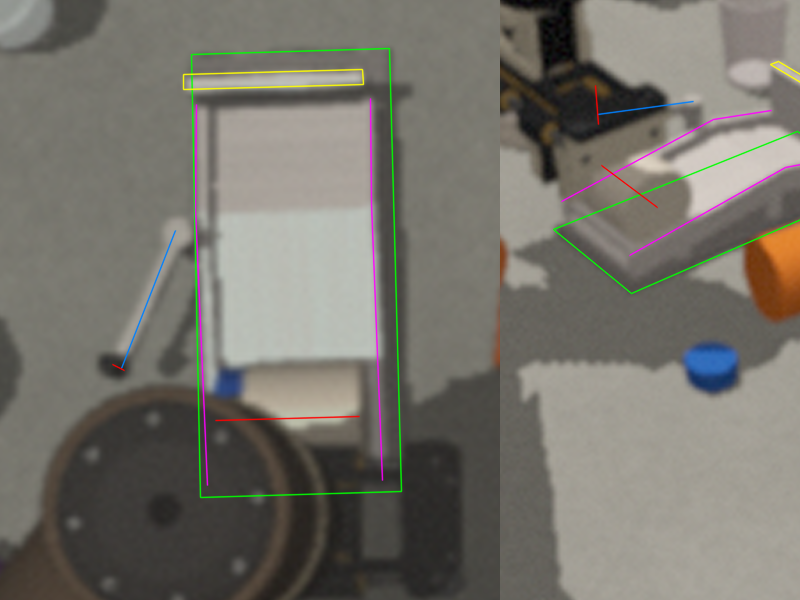

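Request:
apply_moves(increments=[0,0,-0.015,-0.01,0.0195,0,0,0,-0.012,0,0,0.01,0,0,-0.003,0,0,0,0.004,0,0,0,0,0,0.004,0,0,0,0,0,0.003,0,0,0,0,0,0.003,0,0,0,0,0])

```text
t: 3.88
eef_pos: [0.4104, 0.1869, 0.0652]
ee_rot: [-3.13, 0.011, -1.547]
force: [-3.6, -0.2, 2.1]
width: 0.0205
```

Request:
apply_moves(increments=[-0.008,-0.003,-0.003,0,0,0,0,0,-0.005,0,0,0,0,0,-0.003,0,0,0,0,0,0,0,0,0])

```text
t: 4.22
eef_pos: [0.403, 0.1841, 0.0547]
ee_rot: [-3.128, 0.014, -1.548]
force: [-0.3, -0.7, 0.2]
width: 0.0203
```

Request:
apply_moves(increments=[0.004,0,0,0,-0.002,0,0.004,0,0,0,0,0,0.004,0.0001,0.0005,0,0,0,0.004,0.0001,0.0005,0,0,0,0.004,0.0001,0.0005,0,0,0,0.004,0.0001,0.0005,0,0,0,0.004,0.0001,0.0005,0,0,0,0.004,0.0001,0.0005,0,0,0,0.004,0.0001,0.0005,0,0,0,0.004,0.0001,0.0005,0,0,0])

```text
t: 5.05
eef_pos: [0.4464, 0.1844, 0.0586]
ee_rot: [-3.127, 0.012, -1.548]
force: [-1.1, 0.2, 1.9]
width: 0.0207
```

```bash
python3 - <<'E'
from ov import *
s=arm.get_state();print(s['eef_pos'],s['ee_rot'],s['force'])
overlay(.539,.190,.02,1.97,-60,56.5,'o3.png')
E
```

```text
[0.4463874  0.18444247 0.0586011 ] [-3.12709967  0.01248735 -1.54795227] [-1.08865628  0.23384304  1.86134918]
```

View pics/o3.png

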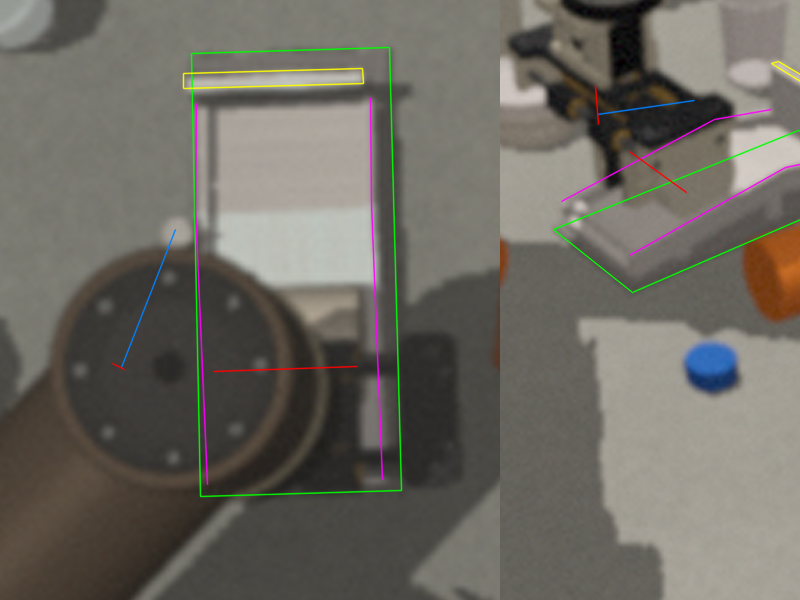

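Request:
apply_moves(increments=[0.004,0.0001,0.0005,0,0,0,0.004,0.0001,0.0005,0,0,0,0.004,0.0001,0.0005,0,0,0,0.004,0.0001,0.0005,0,0,0,0.004,0.0001,0.0005,0,0,0,0.004,0.0001,0.0005,0,0,0,0.004,0.0001,0.0005,0,0,0,0.004,0.0001,0.0005,0,0,0,0.004,0.0001,0.0005,0,0,0,0.004,0.0001,0.0005,0,0,0,0.004,0.0001,0.0005,0,0,0,0.004,0.0001,0.0005,0,0,0,0.004,0.0001,0.0005,0,0,0,0.004,0.0001,0.0005,0,0,0,0.002,0,0.0003,0,0,0,0.002,0,0.0003,0,0,0,0.002,0,0.0003,0,0,0,0.002,0,0.0003,0,0,0])

```text
t: 6.65
eef_pos: [0.517, 0.1858, 0.0674]
ee_rot: [-3.128, 0.012, -1.548]
force: [-0.6, 0.2, 0.4]
width: 0.0204
```

Request:
apply_moves(increments=[0.002,0.0001,0.0002,0,0,0,0.002,0.0001,0.0002,0,0,0,0.002,0.0001,0.0002,0,0,0,0.002,0.0001,0,0,0,0,0.002,0.0001,0,0,0,0,0.002,0,0,0,0,0,0.002,0,0,0,0,0,0.002,0,0,0,0,0,0.002,0,0,0,0,0,0.002,0,0,0,0,0,0.002,0,0,0,0,0,0.002,0,0,0,0,0])

```text
t: 7.65
eef_pos: [0.5441, 0.1867, 0.0682]
ee_rot: [-3.126, 0.013, -1.548]
force: [0.1, 0.3, -0.0]
width: 0.0203
```

```bash
python3 - <<'E'
from ov import *
s=arm.get_state();print(s['eef_pos'],s['ee_rot'],s['force'])
overlay(.539,.190,.02,1.97,58,64,'o4.png')
E
```

```text
[0.54407614 0.18671287 0.0682107 ] [-3.12638636  0.01271002 -1.54758228] [ 0.0846313   0.31052945 -0.03261521]
```

View pics/o4.png

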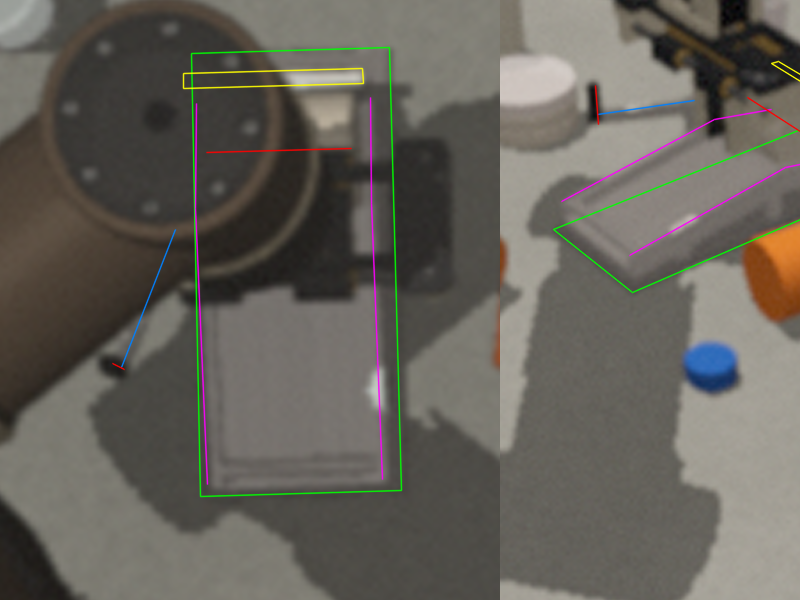

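Request:
apply_moves(increments=[-0.015,0,0,0,0,0,-0.015,0,0,0,0,0,-0.01,0,0.02,0,0,0,0,0,0.03,0,0,0,0,0,0.03,0,0,0,0,0,0.03,0,0,0,0,0,0.01,0,0,0,0,0,0,0,0,0], hand=1.0)

```text
t: 8.42
eef_pos: [0.4998, 0.1844, 0.1912]
ee_rot: [-3.131, 0.009, -1.549]
force: [-0.1, 0.1, -0.8]
width: 0.0002
```

```bash
python3 - <<'E'
from h import *
s=arm.get_state();print(s['q'],s['eef_pos'],s['ee_rot'],s['force'],s['width'])
for n,z in dict(jar_center=.064,keeperA_pin=.08,dishes=0,beaker=0).items():
  for c in('top','side'):
    if n=='jar_center' or c=='side': 
      if z and n=='jar_center': grab(c,'x_%s.png'%c)
    for r in finder.landmark_of(c,n)[:2]: print(n,c,round(r['conf'],2),np.round(r['point']),atz(c,r['point'],z).round(3))
E
```

```text
[ 7.21770719e-01  1.54063009e-01 -3.77684683e-01 -9.40219502e-05
 -1.02519297e+00  8.71163735e-01] [0.49975833 0.18441306 0.19118922] [-3.13104388  0.00898401 -1.54865905] [-0.07000871  0.12262381 -0.83733967] 0.00021130348355635114
jar_center top 0.98 [192. 260.] [0.341 0.348 0.064]
jar_center top 0.85 [307. 196.] [0.509 0.039 0.064]
jar_center side 0.85 [164. 240.] [0.149 0.262 0.064]
jar_center side 0.81 [229. 237.] [0.286 0.172 0.064]
keeperA_pin side 0.74 [270. 192.] [0.476 0.282 0.08 ]
dishes top 0.72 [321. 150.] [0.647 0.001 0.   ]
dishes top 0.52 [453. 138.] [ 0.678 -0.372  0.   ]
dishes side 0.75 [253. 202.] [0.476 0.388 0.   ]
beaker top 0.73 [201. 138.] [0.685 0.337 0.   ]
beaker top 0.54 [255. 188.] [0.54  0.185 0.   ]
beaker side 0.98 [316. 185.] [0.693 0.355 0.   ]
```

Request:
apply_moves(increments=[-0.0012,0.008,0,0,0,-0.113,-0.0012,0.008,0,0,0,-0.113,-0.0012,0.008,0,0,0,-0.113,-0.0012,0.008,0,0,0,-0.113,-0.0012,0.008,0,0,0,-0.113,-0.0012,0.008,0,0,0,-0.113,-0.0012,0.008,0,0,0,-0.113,-0.0012,0.008,0,0,0,-0.113,-0.0012,0.008,0,0,0,-0.113,-0.0012,0.008,0,0,0,-0.113,-0.0012,0.008,0,0,0,-0.113,-0.0012,0.008,0,0,0,-0.113,-0.0012,0.008,0,0,0,-0.113,-0.0012,0.008,0,0,0,-0.113,-0.0012,0.008,0,0,0,-0.113,0,0,0,0,0,0])

```text
t: 10.25
eef_pos: [0.4788, 0.3076, 0.1811]
ee_rot: [-3.134, -0.003, 2.953]
force: [-0.3, -0.1, -0.2]
width: 0.0001
```

```bash
python3 - <<'E'
from ov import *
s=arm.get_state();print(s['q'],s['eef_pos'],s['ee_rot'],s['force'])
overlay(.539,.190,.02,1.97,58,64,'o5.png')
E
```

```text
[ 9.15213368e-01  2.34027342e-01 -3.00038397e-01  6.47442214e-04
 -1.04457938e+00 -1.10430782e+00] [0.47879555 0.30762086 0.18108825] [-3.13433174e+00 -3.03228638e-03  2.95281458e+00] [-0.28419345 -0.05627651 -0.21892437]
```

View pics/o5.png

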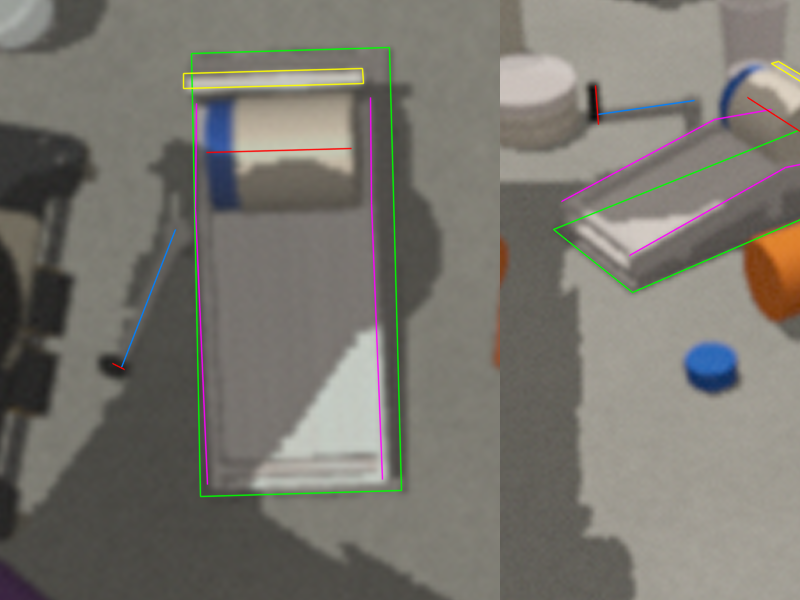

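The jar lies on its parked model line, at crop (280,150), and the pin is at crop (113,366), unmoved. Now I descend outside the pin.

Request:
apply_moves(increments=[0,0,-0.025,0,0,0,0,0,-0.025,0,0,0,0,0,-0.02,0,0,0,0,0,-0.012,0,0,0,0,0,-0.004,0,0,0,0,0,0,0,0,0])

```text
t: 10.85
eef_pos: [0.4797, 0.304, 0.0932]
ee_rot: [-3.136, -0.001, 2.986]
force: [1.1, -0.1, 0.3]
width: 0.0004
```

```bash
python3 - <<'E'
from ov import *
for q in [2.0,1.75,1.5,1.25,1.0,.75,.5,.25,.1,0]:
    f=-min(q,1.75); p=np.array([.016-.08*np.sin(q)-.0155*np.cos(f),.056-.08*np.cos(q)-.0155*np.sin(f),.08])
    print(q,G((.539,.19),.02,p)[:2].round(4),'yaw',round(f-1.551,3))
E
```

```text
2.0 [0.4829 0.2934] yaw -3.301
1.75 [0.4773 0.2743] yaw -3.301
1.5 [0.4728 0.2545] yaw -3.051
1.25 [0.4733 0.2342] yaw -2.801
1.0 [0.4788 0.2146] yaw -2.551
0.75 [0.489 0.197] yaw -2.301
0.5 [0.5032 0.1825] yaw -2.051
0.25 [0.5205 0.1719] yaw -1.801
0.1 [0.532  0.1678] yaw -1.651
0 [0.54  0.166] yaw -1.551
```

Request:
apply_moves(increments=[0,0,-0.004,0,0,0,0,-0.003,-0.002,0,0,0,0,-0.003,0,0,0,0,0,-0.003,0,0,0,0])

```text
t: 11.18
eef_pos: [0.4809, 0.295, 0.0889]
ee_rot: [-3.138, 0.001, 2.99]
force: [0.5, -0.6, 0.9]
width: 0.0001
```

Request:
apply_moves(increments=[-0.0008,-0.0035,-0.0003,0,0,0,-0.0008,-0.0035,-0.0003,0,0,0,-0.0008,-0.0035,-0.0003,0,0,0,-0.0008,-0.0035,0,0,0,0,-0.0008,-0.0035,0,0,0,0,-0.0008,-0.0034,0,0,0,0.04,-0.0008,-0.0034,0,0,0,0.04,-0.0007,-0.0034,0,0,0,0.04,-0.0007,-0.0034,0,0,0,0.04,-0.0005,-0.0034,0,0,0,0.04])

```text
t: 12.02
eef_pos: [0.4691, 0.2584, 0.0895]
ee_rot: [3.139, -0.003, -3.087]
force: [-0.8, 0.9, -1.3]
width: 0.0003
```

Request:
apply_moves(increments=[0.0003,-0.0036,-0.0003,0,0,0.044,0.0003,-0.0036,-0.0003,0,0,0.044,0.0004,-0.0036,-0.0003,0,0,0.044,0.0004,-0.0036,-0.0003,0,0,0.044,0.0006,-0.0036,0,0,0,0.044,0.0006,-0.0036,0,0,0,0.044,0.0008,-0.0035,0,0,0,0.044,0.001,-0.0035,0,0,0,0.044,0.0012,-0.0034,0,0,0,0.044,0.0014,-0.0034,0,0,0,0.044,0.0015,-0.0033,0,0,0,0.044,0.0016,-0.0032,0,0,0,0.044])

```text
t: 13.02
eef_pos: [0.4747, 0.2094, 0.0897]
ee_rot: [3.139, -0.006, -2.532]
force: [-0.8, 1.3, -0.7]
width: 0.0004
```

```bash
python3 - <<'E'
from ov import *
s=arm.get_state();print(s['eef_pos'],s['ee_rot'],s['force'])
overlay(.539,.190,.02,1.0,58,64,'o6.png')
E
```

```text
[0.47469174 0.20938726 0.08967274] [ 3.13946118 -0.00647707 -2.53184839] [-0.83098036  1.27824639 -0.72307862]
```

View pics/o6.png

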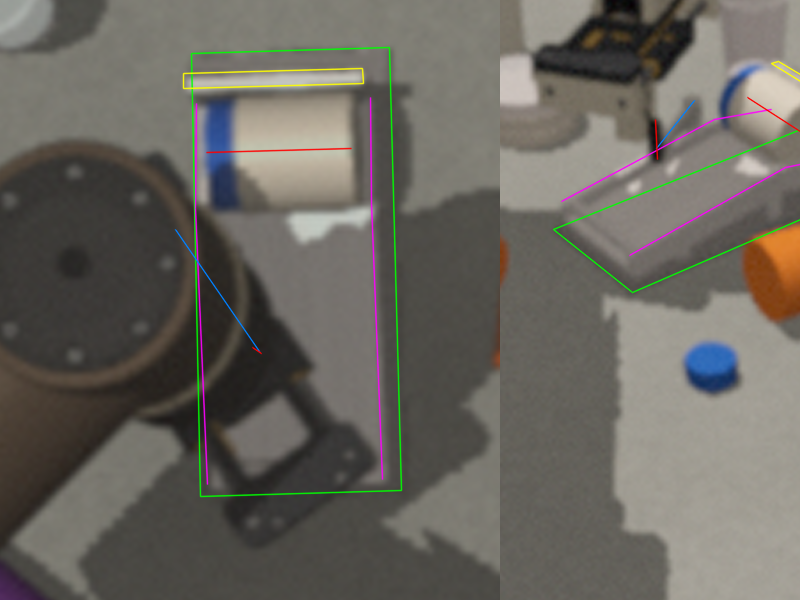

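Request:
apply_moves(increments=[0.0022,-0.0024,-0.0003,0,0,0.043,0.0022,-0.0024,-0.0003,0,0,0.043,0.0022,-0.0024,-0.0003,0,0,0.043,0.0023,-0.0023,-0.0003,0,0,0.043,0.0024,-0.0023,0,0,0,0.043,0.0024,-0.0022,0,0,0,0.043,0.0025,-0.0021,0,0,0,0.043,0.0026,-0.002,0,0,0,0.043,0.0027,-0.0019,0,0,0,0.043,0.0028,-0.0018,0,0,0,0.043,0.0028,-0.0017,0,0,0,0.043])

```text
t: 14.03
eef_pos: [0.4972, 0.1799, 0.089]
ee_rot: [3.139, -0.017, -2.061]
force: [-1.1, -0.6, 0.0]
width: 0.0003
```

Request:
apply_moves(increments=[0.0028,-0.0012,0,0,0,0.036,0.0028,-0.0012,0,0,0,0.036,0.0029,-0.0012,0,0,0,0.036,0.0029,-0.0012,0,0,0,0.036,0.003,-0.0011,0,0,0,0.036,0.003,-0.001,0,0,0,0.036,0.003,-0.001,0,0,0,0.036,0.003,-0.0009,0,0,0,0.036,0.003,-0.0008,0,0,0,0.036,0.003,-0.0007,0,0,0,0.036,0.003,-0.0006,0,0,0,0.036,0.003,-0.0005,0,0,0,0.036])

```text
t: 15.03
eef_pos: [0.5292, 0.1633, 0.0891]
ee_rot: [3.134, -0.025, -1.63]
force: [-1.0, 0.6, 0.6]
width: 0.0002
```

Request:
apply_moves(increments=[0.002,0.0002,0,0,0,0.02,0.002,0.0002,0,0,0,0.02,0.002,0.0002,0,0,0,0.02,0.002,0.0002,0,0,0,0.01,0.0015,0,0,0,0,0])

```text
t: 15.45
eef_pos: [0.5366, 0.1621, 0.0887]
ee_rot: [3.129, -0.029, -1.56]
force: [-10.0, 2.8, 5.9]
width: 0.0003
```

Request:
apply_moves(increments=[0.001,0,0,0,0,0,-0.006,0,0,0,0,0,-0.012,0,0,0,0,0,-0.015,0,0,0,0,0,0,0,0.03,0,0,0,0,0,0.035,0,0,0,-0.02,0,0.035,0,0,0,-0.04,0,0.03,0,0,0,-0.04,0,0,0,0,0,-0.03,0.03,0,0,0,0,0,0.035,0,0,0,0,0,0.035,0,0,0,0,0,0.035,0,0,0,0,0,0,0,0,0,0])

```text
t: 16.62
eef_pos: [0.3683, 0.3009, 0.2212]
ee_rot: [3.139, -0.011, -1.566]
force: [0.6, 0.2, 1.2]
width: 0.0005
```

```bash
python3 - <<'E'
from ov import *
s=arm.get_state();print(s['eef_pos'],s['ee_rot'],s['force'])
overlay(.539,.190,.02,0,58,64,'o7.png')
grab('top','t7.png');grab('side','s7.png')
for n,z in dict(jar_center=.064,keeperA_pin=.08,keeperB_pin=.08,slim_center=.043).items():
  for c in('top','side'):
    for r in finder.landmark_of(c,n)[:2]: print(n,c,round(r['conf'],2),np.round(r['point']),atz(c,r['point'],z).round(3))
print(G((.539,.19),.02,(.016,-.024,.08)))
E
```

```text
[0.36825261 0.30090453 0.22124775] [ 3.13910049 -0.01120121 -1.56591656] [0.63287894 0.15068278 1.17513652]
jar_center top 0.93 [306. 196.] [0.511 0.04  0.064]
jar_center top 0.75 [251. 162.] [0.603 0.19  0.064]
jar_center side 0.78 [324. 196.] [0.607 0.196 0.064]
jar_center side 0.72 [229. 237.] [0.286 0.173 0.064]
keeperA_pin top 0.52 [263. 178.] [0.556 0.155 0.08 ]
keeperA_pin side 0.72 [314. 202.] [0.546 0.161 0.08 ]
keeperB_pin top 0.4 [338. 202.] [ 0.49  -0.045  0.08 ]
keeperB_pin side 0.54 [346. 243.] [ 0.492 -0.044  0.08 ]
slim_center top 0.77 [374. 211.] [ 0.47  -0.144  0.043]
slim_center side 0.77 [361. 278.] [ 0.465 -0.137  0.043]
[0.55547677 0.16632478 0.08      ]
```

View pics/o7.png

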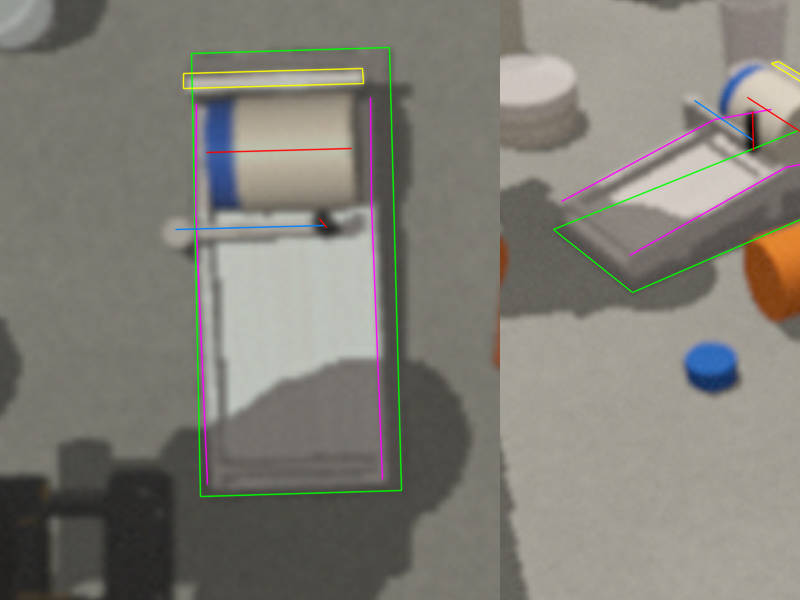

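The keeper bar lies straight across the lane, with its pin at crop (322,222) on the shut model. The jar is parked at crop (280,150). The second gutter's points haven't changed, and the arm is clear.

```bash
python3 -c "
from station import arm
print(arm.job_done())"
```

```text
the job is handed in; nothing more can be done
None
```

The wide jar is parked in the dip against the end stop and its keeper bar is shut behind it. The job was handed in at about 17 s of the 54 s allowed.

**What I did:** I pushed the jar up gutterA and over the crest with the fingertips slightly open. Then I shut the fingers and pushed the keeper's pin round until it met its stop, where the force rose to about 10 N. After that I backed the arm well clear. Nothing was pinched or lifted.

**Last checks:**
- **Jar:** the pictures show it on the parked model line. The finder put it about 7 to 10 mm further uphill.
- **Keeper:** the bar lies straight across the lane, with its pin on the fully shut model in both views. The finder's pin position was on the model from the top camera and about 1 cm off from the side camera.
- **Second gutter:** the slim bottle and its keeper's pin were unchanged to within finder noise; one reading of the bottle was 9 mm off its first value.
- **Not re-measured:** I did not measure the other bench items again at the end. The arm kept clear of them, and those in view looked unmoved.

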